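# Push the tip box home in its docking lane

### The arm

A 6-joint arm with a two-finger parallel gripper is mounted at the origin on the work surface. World frame = base frame: x ahead of the robot, y to its left, z up, the work surface at z = 0. Lengths are in m, angles in rad, forces in N, time in s.
With the tool pointing down it reaches from about 0.375 to 0.975 m from the base axis. Payload 3.8 kg.
Tool frame: the origin (TCP) lies midway between the tips of the shut fingers; the grasp point (between the pads) lies 19 mm behind it; z points along the fingers, y is the line along which they close (so a half turn about z gives the same grasp; the last joint's range is limited). The gripper opens to 85 mm and grips with 20 to 120 N. Pads are 22 mm wide; open, the fingers measure 114 mm over their backs; the gripper's body (76 mm by 85 mm) begins 54 mm behind the grasp point. The pads swing forward as they close: fully open they stand 13 mm farther back than shut.
Start: joints at [-1.198, 0.264, 1.604, -0, 1.274, -0.037], TCP at [0.269, -0.619, 0.231] pointing down, gripper open.
Joint ranges: [-2.63, 2.63], [-0.94, 2.18], [0.31, 2.57], [-1.31, 4.45], [0, 2.66], [-2.55, 2.55]. Speed limits (rad/s): [2.57, 2.57, 3.14, 3.14, 3.14, 3.14].

### API

Orientations are given as a rotation vector (axis times angle).
In Python, from workcell import read_state, vision, ticket gives the robot as it stands. The module is installed in compiled form; this text tells all that it offers.
- The arm moves only by the tool jog_arm, never from a script. Its arguments are lists of equal length, an entry for each row: "turn": the turn, a rotation vector about the tool's x, y, z in rad, a list of three; "delta_pos": the shift along the tool's x, y, z in m, a list of three; "gripper": the finger opening in m, from 0 to 0.0854. In form: {"turn": [[rx, ry, rz], ...], "delta_pos": [[dx, dy, dz], ...], "gripper": [gripper, ...]}. A call has 1 to 20 rows; each row shifts and turns the commanded pose from where the row before left it, along the tool's axes as they then stand; what a row does not reach is not made up. A row lasts 1/12 s, in which the tool goes at most 41.7 mm and 7.16 degrees, less where a joint would pass 70% of its speed; a pose out of reach is approached as far as the arm can. A call with a gripper value outside its range is refused whole. The fingers move at their own pace and stop on an object; "grip_force" is the grip in N (left out, the last holds). Time passes only in rows, so rows that do not move let the fingers close. It gives the time, the measured TCP pose, the force, the opening and the grip force at its end, in the units of the state.
- read_state(): the state, without advancing time (a new reading comes with each control period).
- vision.read_camera(name): name is "scene" or "top" or "wrist"; returns the picture (480x640x3 uint8, red, green, blue); there is no depth.
- vision.calibration(name): a dict with "vfov" (degrees; the focal length in pixels is half the picture's height over the tangent of half this angle, whatever the lens; pixels are square), "cx", "cy" (the principal point, pixels), "dist" ([k1, k2, p1, p2, k3] as OpenCV has them; the pictures are not rectified), "R" (3x3) and "t" (3): a world point X has camera coordinates R X + t; the wrist camera has in their place "mount" (4x4, takes a point from camera to tool coordinates, whose origin is the TCP and whose axes are the flange's). Camera axes: x right, y down, z forward; pixel columns grow to the right and rows downward; lengths in m; the calibration is good to about 2 mm. A picture is of the moment at which its call begins: read the wrist's pose just before it. calibration takes no time and is no camera call.
- ticket.finish_job(): hands the job in; it is judged then, once.
The state is a dict: "time": time; "q": joint angles; "joint_vel": joint speeds; "joint_torque": joint torques, N m; "tool_pos": TCP position; "tcp_rot": TCP orientation; "wrist_force": force on the tool from outside, world axes, zero at the start; "torque": the same for the moment, N m; "width": opening from 0.0 (shut) to 1.0 (fully open); "grip_force": force on a finger pad.
Only numpy, scipy, OpenCV 4.12 (cv2) and the standard library are available. Lean on these libraries where they do the work, as an engineer would, in place of code of your own. Each camera call takes 0.05 s, during which the arm holds its last target. There are 200 camera calls.

### The job

Push the pipette-tip box along the grey docking tray and down the lane between the two blue rails until it rests squarely against the stop at the far end, then draw back clear of it. Neither the box nor the robot may touch a rail on the way, and the box stands a little crooked and off centre to begin with. Only push it: do not lift or tip it, and leave the pot of grass, the petri dishes and the jar where they stand.

Things in the scene. Friction and masses are not known exactly. Their poses are not given: they have to be found in the camera images.
- tip_box: Open pipette-tip box, white with a yellow upper part and white tips showing on top; a plain upright block 122 mm long (its x), 88 mm wide (its y) and 61 mm high, tip ends standing out 3.5 mm more; 0.18 to 0.35 kg. Origin at the centre of its underside, z up. It starts loose on the open end of the tray, wholly in front of the lane, its +x end towards the lane but off centre by up to 12 mm and turned by up to 0.2 rad. Slides on the tray with ordinary friction.
- dock: Fixed docking tray: a grey plate 410 mm (its x) by 190 mm (its y), 8 mm thick. Origin at the centre of its underside on the table, z up. The lane runs along its +x on the line y = 0; the box slides on top of the plate, 8 mm above the table. A green patch marks the parking place (box centre 124 mm from the origin along +x).
- rail_left: Blue guide rail, fixed, on the tray's +y side. Same origin and axes as the tray. The rail spans x from -15 to 185 mm, y from 54 to 64 mm, and its top is 24 mm above the table (16 mm above the plate). The two rails are 108 mm apart, leaving 10 mm each side of a centred box.
- rail_right: Blue guide rail, fixed, on the tray's -y side: the mirror image of the left one (y from -54 to -64 mm). Same origin and axes as the tray.
- lane_mouth (a point): Point on the plate's top, midway between the starts of the rails (tray x = -15 mm). Axes as the tray.
- lane_end (a point): Point on the plate's top below the face of the rigid rubber-faced end stop, on the middle line (tray x = 185 mm); the stop is 38 mm high above the table. The box is home when its +x end touches this face. Axes as the tray.
- grass_pot: White pot of grass, loose, 68 mm across, 75 mm high, about 135 mm with the blades; stands beyond the end stop. Origin at the centre of its underside.
- petri_dishes: Stack of amber petri dishes, loose, 93 mm across, 28 mm high; stands beside the tray on its -y side. Origin at the centre of its underside.
- sample_jar: Small jar with a blue cap, loose, 60 mm across, 70 mm high; stands beside the tray on its -y side. Origin at the centre of its underside.
Not all that is in view belongs to the job. Leave any turquoise look-alike of the tip_box alone.

How it is judged:
On the way:
1. the box has entered the lane between the rails (x of tip_box in the frame of dock between -0.04 and 0.09 m and y of tip_box in the frame of dock between -0.012 and 0.012 m), for 0.1 s.
At the end, for the whole second after the job is handed in: The box stands flat on the tray between the rails, its front end within 5 mm of the end stop, square to the lane within 0.06 rad, at rest (x of tip_box in the frame of dock between 0.119 and 0.128 m and y of tip_box in the frame of dock between -0.011 and 0.011 m and z of tip_box in the frame of dock below 0.011 m and angle between the x axis of tip_box and the x axis of dock, either way round below 0.06 rad and angle between tip_box's own z axis and vertical below 0.05 rad and linear speed of tip_box below 0.01 m/s); the robot touches nothing.
It fails at once if a rail is touched, by the box or the robot (contact force between any of rail_left, rail_right and anything else above 0.3 N).
It fails at once if the box is lifted or tipped (z of tip_box in the frame of dock above 0.016 m or angle between tip_box's own z axis and vertical above 0.15 rad).
It fails at once if the pot, the dishes or the jar are moved (distance of any of grass_pot, petri_dishes, sample_jar from where it was at the start of the episode above 0.01 m).
It also fails if it takes over 72 s, if anything falls off the work surface, if the arm or the gripper's body presses on something with over 40 N, if the wrist force passes 120 N, or if a joint passes its speed limit or range.

## Working session

There is one attempt and no reset: what is moved stays moved. The work goes in short steps, Python scripts to look and compute and a tool call to move; the robot and the scene stay as the last step left them, time stands still between calls to the robot, and variables do not carry over. Pictures are saved under pics/ and viewed, at most 10 in all, crops included, and the job is handed in when it is done.

Besides the shell and the picture viewer there is one more tool, called after "Emit:" as name(argument=value, ...), one argument or row to a line, values as JSON. jog_arm: Moves the arm, as the interface text tells. Its arguments: {"type":"object","properties":{"turn":{"type":"array","items":{"type":"array","items":{"type":"number"}}},"delta_pos":{"type":"array","items":{"type":"array","items":{"type":"number"}}},"gripper":{"type":"array","items":{"type":"number"}},"grip_force":{"type":"number"}},"required":["turn","delta_pos","gripper"]}

```bash
mkdir -p pics; python3 - <<'E'
from workcell import read_state, vision
import cv2, numpy as np
s=read_state(); print({k:np.round(v,3).tolist() for k,v in s.items()})
for n in("top","scene"):
    im=vision.read_camera(n); cv2.imwrite(f"pics/{n}0.png",im[:,:,::-1]); c=vision.calibration(n); print(n,c)
E
```

```text
{'time': 0.0, 'q': [-1.198, 0.265, 1.605, 0.0, 1.274, -0.037], 'joint_vel': [-0.001, 0.0, 0.001, -0.0, 0.0, 0.0], 'joint_torque': [-0.003, -51.513, -36.731, -0.0, 0.013, 0.0], 'tool_pos': [0.269, -0.618, 0.23], 'tcp_rot': [-3.074, -0.639, 0.001], 'wrist_force': [-0.163, -0.85, 0.319], 'torque': [-0.018, -0.068, -0.019], 'grip_force': 0.0, 'width': 0.999}
top {'vfov': 48.497239125394195, 'cx': 319.98746025596273, 'cy': 221.6322263679135, 'dist': array([-0.12502149,  0.        ,  0.        ,  0.        ,  0.        ]), 'R': array([[-0.01150721, -0.99976767, -0.01822634],
       [-0.99927708,  0.01215824, -0.03602071],
       [ 0.03623394,  0.01779867, -0.99918482]]), 't': array([0.06560168, 0.54825293, 1.00540551])}
scene {'vfov': 47.593145523940564, 'cx': 322.3216743877215, 'cy': 243.469974328455, 'dist': array([-0.17004893,  0.        ,  0.        ,  0.        ,  0.        ]), 'R': array([[ 0.83457004,  0.55062854, -0.01735113],
       [ 0.37613216, -0.59253825, -0.71233631],
       [-0.40251391,  0.58796823, -0.70162377]]), 't': array([-0.51274682, -0.17355722,  1.14485673])}
```

View pics/top0.png

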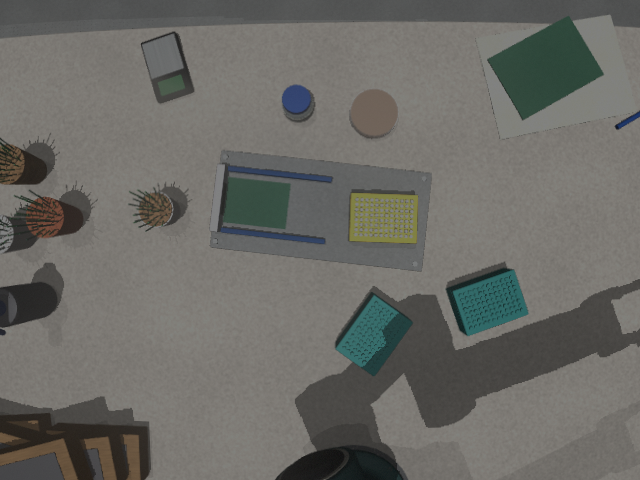

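View pics/scene0.png

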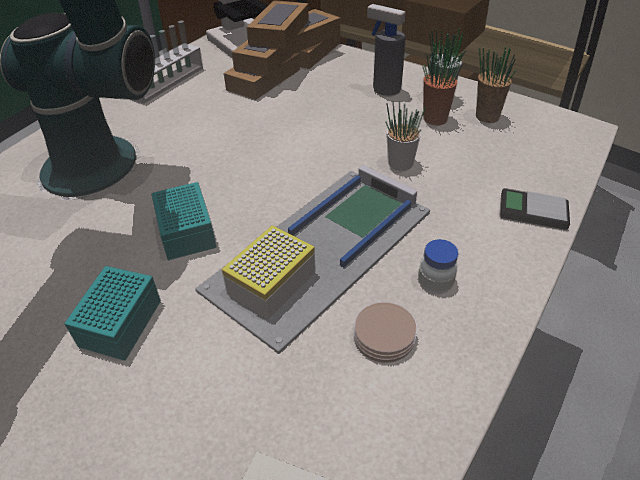

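The job's box is the yellow/white one at top pixel (384,218) and scene (268,268), standing on the grey tray. The turquoise ones at top (373,333) and (487,301) are look-alikes. Rails run from (331,180) and (324,241) to the stop at x≈220.

```bash
cat > h.py <<'E'
import cv2, numpy as np
from workcell import read_state, vision
def cam(n):
    c=vision.calibration(n); f=240/np.tan(np.radians(c["vfov"]/2))
    return np.array([[f,0,c["cx"]],[0,f,c["cy"]],[0,0,1]]),c["dist"],np.array(c["R"]),np.array(c["t"])
def rays(px,n):
    K,d,R,t=cam(n); u=cv2.undistortPoints(np.float64(px).reshape(-1,1,2),K,d)[:,0]
    return -R.T@t, np.c_[u,np.ones(len(u))]@R
def plane(px,n,z):
    C,D=rays(px,n); return (C+D*((z-C[2])/D[:,2])[:,None])[:,:2]
def proj(X,n):
    K,d,R,t=cam(n); return cv2.projectPoints(np.float64(X),cv2.Rodrigues(R)[0],t,K,d)[0][:,0]
def big(m,k=1):
    cs=sorted(cv2.findContours(m.astype(np.uint8),0,1)[0],key=cv2.contourArea)[::-1]; return cs[:k]
def yellow(im):
    h=cv2.cvtColor(im,cv2.COLOR_RGB2HSV); m=cv2.inRange(h,(22,100,80),(35,255,255))
    return cv2.morphologyEx(m,cv2.MORPH_CLOSE,np.ones((9,9)))
def rect(p):
    (c,s,a)=cv2.minAreaRect(np.float32(p*1000)); b=cv2.boxPoints((c,s,a))/1000
    e=[b[1]-b[0],b[2]-b[1]]; L=max(e,key=np.linalg.norm); 
    if L[1]<0:L=-L
    return np.array(c)/1000,np.array(sorted(s)),np.arctan2(L[1],L[0])
E
python3 - <<'E'
from h import *
T=vision.read_camera("top"); S=vision.read_camera("scene")
for n,im in(("top",T),("scene",S)):
    c=big(yellow(im))[0][:,0]
    for z in (.060,.069,.078):
        print(n,z,*[np.round(v,4) for v in rect(plane(c,n,z))])
    h=cv2.cvtColor(im,cv2.COLOR_RGB2HSV); m=cv2.inRange(h,(105,110,50),(125,255,255))
    if n=="top":
        m[:140]=0; m[260:]=0; m[:,:205]=0; m[:,440:]=0
    else:
        m[:165]=0;m[275:]=0;m[:,:280]=0;m[:,418:]=0
    for c in big(m,2):
        print(" rail",cv2.boundingRect(c),*[np.round(v,4) for v in rect(plane(c[:,0],n,.024))])
    o=im[120:290,200:450] if n=="top" else im[160:350,190:440]
    cv2.imwrite(f"pics/c_{n}.png",cv2.resize(o,None,fx=3,fy=3)[:,:,::-1])
print(np.round(plane([(224,151),(431,173),(421,271),(210,247)],"top",.008),4))
E
```

```text
top 0.06 [ 0.5531 -0.0564] [ 88.0514 122.7078] 1.5223
top 0.069 [ 0.5527 -0.0555] [ 87.2307 121.564 ] 1.5223
top 0.078 [ 0.5524 -0.0546] [ 86.4099 120.4202] 1.5223
 rail (221, 228, 103, 16) [0.524  0.1501] [  7.8049 195.229 ] 1.4471
 rail (228, 167, 103, 14) [0.6407 0.1357] [  7.3533 195.2441] 1.4449
scene 0.06 [ 0.5525 -0.0569] [ 95.3755 129.7817] 1.5274
scene 0.069 [ 0.5584 -0.0633] [ 93.97   127.8691] 1.5274
scene 0.078 [ 0.5644 -0.0698] [ 92.5645 125.9566] 1.5274
 rail (340, 200, 71, 62) [0.6435 0.1305] [  8.6046 197.1411] 1.4449
 rail (288, 176, 72, 54) [0.5266 0.1452] [  8.2281 196.1078] 1.4459
[[ 0.6884  0.2437]
 [ 0.6401 -0.1554]
 [ 0.4524 -0.1326]
 [ 0.5028  0.2716]]
```

View pics/c_top.png

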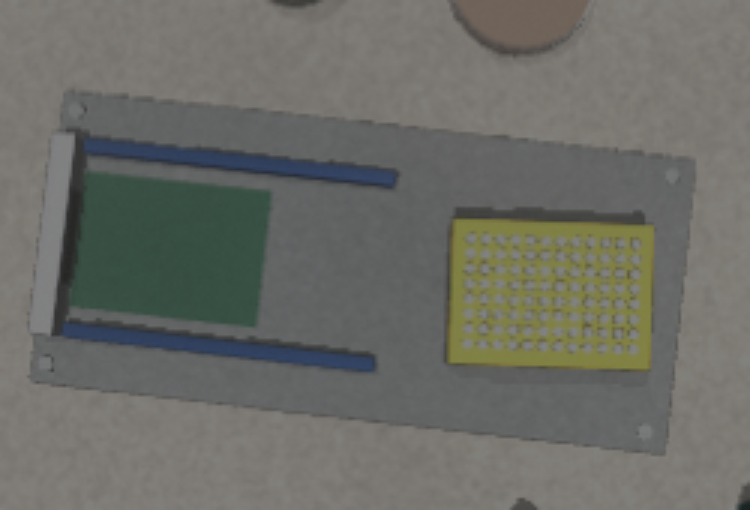

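Emit:
jog_arm(
  turn=[
    [0,0,-0.1037],
    [0,0,-0.1037],
    [0,0,-0.1037],
    [0,0,-0.1037],
    [0,0,-0.1037],
    [0,0,-0.1037],
    [0,0,-0.1037],
    [0,0,-0.1037],
    [0,0,-0.1037],
    [0,0,-0.1037],
    [0,0,0],
  ],
  delta_pos=[
    [0,0,0],
    [0,0,0],
    [0,0,0],
    [0,0,0],
    [0,0,0],
    [0,0,0],
    [0,0,0],
    [0,0,0],
    [0,0,0],
    [0,0,0],
    [0,0,0],
  ],
  gripper=[0.05,0.05,0.05,0.05,0.05,0.05,0.05,0.05,0.05,0.05,0.05],
)

```text
time: 1.12
tool_pos: [0.2689, -0.6189, 0.2309]
tcp_rot: [-2.352, -2.082, -0.0]
wrist_force: [0.2, 1.0, 1.0]
width: 0.587
grip_force: 0.0
```

```bash
cat >> h.py <<'E'
from scipy.spatial.transform import Rotation as Ro
YAW=1.446; O=np.array([.5714,.0575]); U=np.array([np.cos(YAW),np.sin(YAW)]); V=np.array([-U[1],U[0]])
def dock(p): d=np.asarray(p)-O; return np.array([d@U,d@V])
def need(xd,yd,z):
    s=read_state(); R=Ro.from_rotvec(s["tcp_rot"]); p=s["tool_pos"]
    g=np.array([*(O+xd*U+yd*V),z])
    print("t",s["time"],"q",np.round(s["q"],2),"F",np.round(s["wrist_force"],1),"w",s["width"],"dock",np.round(dock(p[:2]),4),"z",p[2])
    print("tool shift",np.round(R.inv().apply(g-p),4)); a=R.apply([[1,0,0],[0,1,0],[0,0,1]]).round(4); print(a.tolist())
    y=a[1]; e=np.arctan2(y[1],y[0])-np.arctan2(-V[1],-V[0]); print("yaw err (turn rz by)",e)
def box(name=None):
    im=vision.read_camera("top"); c=big(yellow(im))[0][:,0]; p,s,a=rect(plane(c,"top",.069))
    print("box dock",dock(p).round(4),"yaw",round(a-YAW,4),"size",s)
    if name: cv2.imwrite(name,im[:,:,::-1])
E
python3 -c "
from h import *
need(-.215,.0,.231)"
```

```text
t 1.1167 q [-1.2   0.26  1.6  -0.    1.27 -1.08] F [0.2 1.  1. ] w 0.5872544974304862 dock [-0.7088  0.216 ] z 0.2309132397197094
tool shift [4.931e-01 2.177e-01 1.000e-04]
[[0.1211, 0.9926, 0.0006], [0.9926, -0.1211, -0.0003], [-0.0003, 0.0006, -1.0]]
yaw err (turn rz by) 0.00339348135188218
```

Emit:
jog_arm(
  turn=[
    [0,0,0.0034],
    [0,0,0],
    [0,0,0],
    [0,0,0],
    [0,0,0],
    [0,0,0],
    [0,0,0],
    [0,0,0],
    [0,0,0],
    [0,0,0],
    [0,0,0],
    [0,0,0],
    [0,0,0],
    [0,0,0],
    [0,0,0],
    [0,0,0],
    [0,0,0],
    [0,0,0],
    [0,0,0],
  ],
  delta_pos=[
    [0.0274,0.0118,0],
    [0.0274,0.0118,0],
    [0.0274,0.0118,0],
    [0.0274,0.0118,0],
    [0.0274,0.0118,0],
    [0.0274,0.0118,0],
    [0.0274,0.0118,0],
    [0.0274,0.0118,0],
    [0.0274,0.0118,0],
    [0.0274,0.0118,0],
    [0.0274,0.0118,0],
    [0.0274,0.0118,0],
    [0.0274,0.0118,0],
    [0.0274,0.0118,0],
    [0.0274,0.0118,0],
    [0.0274,0.0118,0],
    [0.0274,0.0118,0],
    [0.0274,0.0118,0],
    [0,0,0],
  ],
  gripper=[0.05,0.05,0.05,0.05,0.05,0.05,0.05,0.05,0.05,0.05,0.05,0.05,0.05,0.05,0.05,0.05,0.05,0.05,0.05],
)

```text
time: 2.7
tool_pos: [0.5442, -0.1526, 0.2313]
tcp_rot: [-2.357, -2.076, -0.004]
wrist_force: [-0.7, -0.8, 0.5]
width: 0.587
grip_force: 0.0
```

```bash
python3 -c "
from h import *
need(-.215,.0045,.034)
im=vision.read_camera('wrist');cv2.imwrite('pics/w1.png',im[:,:,::-1])"
```

```text
t 2.7 q [-0.32  0.06  1.84  0.    1.24 -0.19] F [-0.7 -0.8  0.5] w 0.5865538978662175 dock [-0.2119  0.0008] z 0.23132426832286515
tool shift [-0.0036 -0.0039  0.1973]
[[0.1264, 0.992, 0.0025], [0.992, -0.1264, 0.0011], [0.0014, 0.0023, -1.0]]
yaw err (turn rz by) -0.0019400881359368793
```

View pics/w1.png

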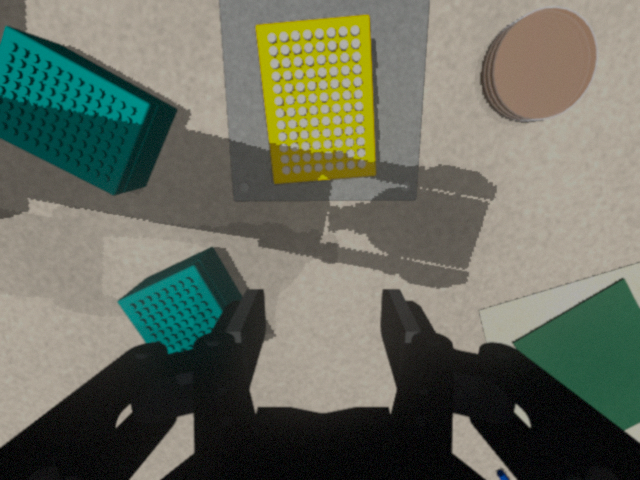

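```bash
python3 -c "
from h import *
im=cv2.imread('pics/top0.png')[:,:,::-1].copy()
h=cv2.cvtColor(im,cv2.COLOR_RGB2HSV);m=cv2.inRange(h,(80,100,40),(98,255,255))
m=cv2.morphologyEx(m,cv2.MORPH_CLOSE,np.ones((9,9)))
for c in big(m,3):
    if cv2.contourArea(c)>1000:print(cv2.boundingRect(c),cv2.boxPoints(cv2.minAreaRect(np.float32(plane(c[:,0],'top',.06)))).round(3).tolist())"
```

```text
(449, 270, 79, 66) [[0.3330000042915344, -0.1979999989271164], [0.37400001287460327, -0.32100000977516174], [0.45899999141693115, -0.2939999997615814], [0.4189999997615814, -0.17000000178813934]]
(336, 295, 76, 81) [[0.26600000262260437, -0.03500000014901161], [0.36399999260902405, -0.10700000077486038], [0.41499999165534973, -0.03700000047683716], [0.31700000166893005, 0.03500000014901161]]
```

Emit:
jog_arm(
  turn=[
    [0,0,-0.002],
    [0,0,0],
    [0,0,0],
    [0,0,0],
    [0,0,0],
    [0,0,0],
    [0,0,0],
    [0,0,0],
    [0,0,0],
    [0,0,0],
  ],
  delta_pos=[
    [-0.004,-0.004,0],
    [0,0,0.025],
    [0,0,0.025],
    [0,0,0.025],
    [0,0,0.025],
    [0,0,0.025],
    [0,0,0.025],
    [0,0,0.025],
    [0,0,0.022],
    [0,0,0],
  ],
  gripper=[0.05,0.05,0.05,0.05,0.05,0.05,0.05,0.05,0.05,0.05],
)

```text
time: 3.58
tool_pos: [0.5324, -0.1604, 0.0294]
tcp_rot: [-2.353, -2.069, 0.008]
wrist_force: [-1.1, -1.1, -0.3]
width: 0.588
grip_force: 0.0
```

```bash
python3 -c "
from h import *
need(-.17,.0045,.034);box('pics/t1.png')"
```

```text
t 3.5833 q [-0.34  0.26  2.02 -0.    0.87 -0.21] F [-1.1 -1.1 -0.3] w 0.5879774151678331 dock [-0.2211  0.0115] z 0.029388349782349752
tool shift [ 0.0511  0.0068 -0.0046]
[[0.1281, 0.9918, 0.0015], [0.9917, -0.1281, -0.0096], [-0.0093, 0.0028, -1.0]]
yaw err (turn rz by) -0.0036644784373743855
box dock [-0.1145  0.0044] yaw 0.0788 size [ 87.29889679 121.61605072]
```

Emit:
jog_arm(
  turn=[
    [0,0,0],
    [0,0,0],
  ],
  delta_pos=[
    [0,0,0],
    [0,0,0],
  ],
  gripper=[0.05,0.05],
)

```text
time: 3.8
tool_pos: [0.5389, -0.1615, 0.0362]
tcp_rot: [2.356, 2.075, 0.002]
wrist_force: [-0.2, 0.5, -0.4]
width: 0.585
grip_force: 0.0
```

```bash
python3 -c "
from h import *
need(-.17,.0045,.034)"
```

```text
t 3.8 q [-0.34  0.25  2.02 -0.    0.87 -0.21] F [-0.2  0.5 -0.4] w 0.5854807255764175 dock [-0.2214  0.005 ] z 0.03618731400527368
tool shift [0.0514 0.0004 0.0021]
[[0.1264, 0.992, -0.0008], [0.992, -0.1264, 0.0029], [0.0028, -0.0011, -1.0]]
yaw err (turn rz by) -0.0019400881359368793
```

Emit:
jog_arm(
  turn=[
    [0,0,-0.002],
    [0,0,0],
    [0,0,0],
    [0,0,0],
    [0,0,0],
    [0,0,0],
    [0,0,0],
    [0,0,0],
    [0,0,0],
    [0,0,0],
    [0,0,0],
    [0,0,0],
  ],
  delta_pos=[
    [0.006,0,0],
    [0.006,0,0],
    [0.006,0,0],
    [0.004,0,0],
    [0.004,0,0],
    [0.004,0,0],
    [0.004,0,0],
    [0.004,0,0],
    [0.004,0,0],
    [0.004,0,0],
    [0,0,0],
    [0,0,0],
  ],
  gripper=[0.05,0.05,0.05,0.05,0.05,0.05,0.05,0.05,0.05,0.05,0.05,0.05],
)

```text
time: 4.8
tool_pos: [0.5434, -0.1142, 0.0342]
tcp_rot: [-2.354, -2.08, -0.0]
wrist_force: [0.2, -0.6, -1.2]
width: 0.586
grip_force: 0.0
```

```bash
python3 -c "
from h import *
need(-.17,.0,.034);box()"
```

```text
t 4.8 q [-0.25  0.24  2.03  0.    0.87 -0.13] F [ 0.2 -0.6 -1.2] w 0.585905882421838 dock [-0.1739  0.0064] z 0.03417210606951803
tool shift [0.0039 0.0064 0.0002]
[[0.1228, 0.9924, 0.0003], [0.9924, -0.1228, -0.0001], [-0.0001, 0.0003, -1.0]]
yaw err (turn rz by) 0.0016817186127434658
box dock [-0.099  -0.0002] yaw 0.0017 size [ 87.46186829 117.99320984]
```

Emit:
jog_arm(
  turn=[
    [0,0,0.0017],
    [0,0,0],
    [0,0,0],
    [0,0,0],
    [0,0,0],
    [0,0,0],
    [0,0,0],
    [0,0,0],
    [0,0,0],
    [0,0,0],
    [0,0,0],
    [0,0,0],
    [0,0,0],
    [0,0,0],
    [0,0,0],
  ],
  delta_pos=[
    [0.003,0,0],
    [0.005,0,0],
    [0.005,0,0],
    [0.005,0,0],
    [0.005,0,0],
    [0.005,0,0],
    [0.005,0,0],
    [0.005,0,0],
    [0.005,0,0],
    [0.005,0,0],
    [0.005,0,0],
    [0.004,0,0],
    [0.003,0,0],
    [0,0,0],
    [0,0,0],
  ],
  gripper=[0.05,0.05,0.05,0.05,0.05,0.05,0.05,0.05,0.05,0.05,0.05,0.05,0.05,0.05,0.05],
)

```text
time: 6.1
tool_pos: [0.551, -0.0548, 0.0344]
tcp_rot: [2.356, 2.079, 0.0]
wrist_force: [0.3, -0.1, 1.3]
width: 0.587
grip_force: 0.0
```

```bash
python3 -c "
from h import *
need(-.1,.005,.034);box('pics/t2.png')"
```

```text
t 6.1 q [-0.14  0.24  2.03  0.    0.87 -0.02] F [ 0.3 -0.1  1.3] w 0.5869378737785023 dock [-0.114   0.0062] z 0.03435800567495821
tool shift [0.014  0.0012 0.0004]
[[0.1244, 0.9922, 0.0001], [0.9922, -0.1244, 0.0002], [0.0002, 0.0001, -1.0]]
yaw err (turn rz by) 6.921616508764883e-05
box dock [-0.024  -0.0005] yaw 1.5712 size [86.03341675 87.49237061]
```

View pics/t2.png

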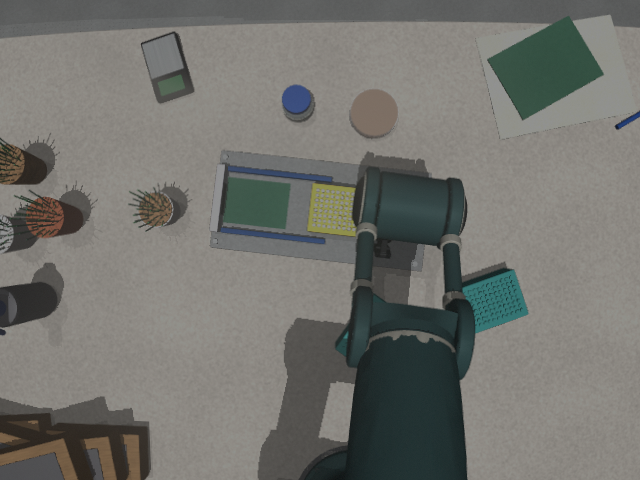

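The yellow box (308–357, 185–236, partly under the gripper) is square to the lane and centred as it enters. The push goes on.

Emit:
jog_arm(
  turn=[
    [0,0,0],
    [0,0,0],
    [0,0,0],
    [0,0,0],
    [0,0,0],
    [0,0,0],
    [0,0,0],
    [0,0,0],
    [0,0,0],
    [0,0,0],
    [0,0,0],
    [0,0,0],
    [0,0,0],
    [0,0,0],
    [0,0,0],
    [0,0,0],
    [0,0,0],
    [0,0,0],
    [0,0,0],
    [0,0,0],
  ],
  delta_pos=[
    [0.003,0,0],
    [0.005,0,0],
    [0.005,0,0],
    [0.005,0,0],
    [0.005,0,0],
    [0.005,0,0],
    [0.005,0,0],
    [0.005,0,0],
    [0.005,0,0],
    [0.005,0,0],
    [0.005,0,0],
    [0.005,0,0],
    [0.005,0,0],
    [0.005,0,0],
    [0.005,0,0],
    [0.005,0,0],
    [0.004,0,0],
    [0.003,0,0],
    [0,0,0],
    [0,0,0],
  ],
  gripper=[0.05,0.05,0.05,0.05,0.05,0.05,0.05,0.05,0.05,0.05,0.05,0.05,0.05,0.05,0.05,0.05,0.05,0.05,0.05,0.05],
)

```text
time: 7.82
tool_pos: [0.5613, 0.0297, 0.0341]
tcp_rot: [-2.355, -2.078, 0.0]
wrist_force: [0.6, 0.3, 0.6]
width: 0.586
grip_force: 0.0
```

```bash
python3 -c "
from h import *
need(.052,.006,.034);box()"
```

```text
t 7.8167 q [0.01 0.26 2.01 0.   0.87 0.13] F [0.6 0.3 0.6] w 0.5858813302950466 dock [-0.0289  0.0066] z 0.03407751505496405
tool shift [0.0809 0.0006 0.0001]
[[0.1245, 0.9922, 0.0003], [0.9922, -0.1245, -0.0004], [-0.0004, 0.0004, -1.0]]
yaw err (turn rz by) -3.000893078765332e-05
box dock [ 0.0801 -0.0004] yaw 1.5695 size [48.61090469 87.32668304]
```

Emit:
jog_arm(
  turn=[
    [0,0,0],
    [0,0,0],
    [0,0,0],
    [0,0,0],
    [0,0,0],
    [0,0,0],
    [0,0,0],
    [0,0,0],
    [0,0,0],
    [0,0,0],
    [0,0,0],
    [0,0,0],
    [0,0,0],
    [0,0,0],
    [0,0,0],
    [0,0,0],
    [0,0,0],
    [0,0,0],
  ],
  delta_pos=[
    [0.003,0,0],
    [0.005,0,0],
    [0.005,0,0],
    [0.005,0,0],
    [0.005,0,0],
    [0.005,0,0],
    [0.005,0,0],
    [0.005,0,0],
    [0.005,0,0],
    [0.005,0,0],
    [0.005,0,0],
    [0.005,0,0],
    [0.005,0,0],
    [0.004,0,0],
    [0.003,0,0],
    [0.002,0,0],
    [0,0,0],
    [0,0,0],
  ],
  gripper=[0.05,0.05,0.05,0.05,0.05,0.05,0.05,0.05,0.05,0.05,0.05,0.05,0.05,0.05,0.05,0.05,0.05,0.05],
)

```text
time: 9.37
tool_pos: [0.5706, 0.1008, 0.0344]
tcp_rot: [2.356, 2.078, 0.0]
wrist_force: [0.2, 0.5, 0.4]
width: 0.585
grip_force: 0.0
```

```bash
python3 -c "
from h import *
need(.052,.006,.034);box('pics/t3.png')
im=cv2.imread('pics/t3.png')[130:280,180:380];cv2.imwrite('pics/t3c.png',cv2.resize(im,None,fx=4,fy=4,interpolation=2))"
```

```text
t 9.3667 q [0.13 0.28 1.98 0.   0.88 0.26] F [0.2 0.5 0.4] w 0.5846721580777196 dock [0.0429 0.0062] z 0.034380330656712976
tool shift [0.0091 0.0002 0.0004]
[[0.1246, 0.9922, 0.0002], [0.9922, -0.1246, 0.0002], [0.0002, 0.0002, -1.0]]
yaw err (turn rz by) -0.0001292315558927143
box dock [0.1733 0.0307] yaw -1.0676 size [11.84925747 31.10600471]
```

View pics/t3c.png

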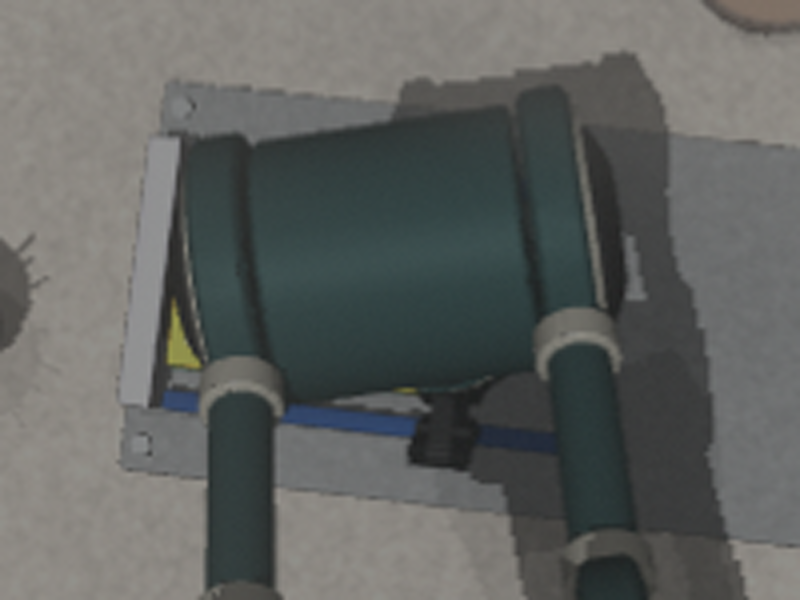

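The top view is mostly hidden by the arm. The yellow corner at crop (180,340) is just short of the stop at (155,350), so I creep in with force checks.

Emit:
jog_arm(
  turn=[
    [0,0,0],
    [0,0,0],
    [0,0,0],
    [0,0,0],
    [0,0,0],
    [0,0,0],
    [0,0,0],
  ],
  delta_pos=[
    [0.0015,0,0],
    [0.0015,0,0],
    [0.0015,0,0],
    [0.001,0,0],
    [0.001,0,0],
    [0,0,0],
    [0,0,0],
  ],
  gripper=[0.05,0.05,0.05,0.05,0.05,0.05,0.05],
)

```text
time: 10.0
tool_pos: [0.5714, 0.1072, 0.0343]
tcp_rot: [-2.356, -2.078, -0.0]
wrist_force: [-0.1, -0.1, 0.4]
width: 0.589
grip_force: 0.1
```

Emit:
jog_arm(
  turn=[
    [0,0,0],
    [0,0,0],
    [0,0,0],
  ],
  delta_pos=[
    [0.001,0,0],
    [0,0,0],
    [0,0,0],
  ],
  gripper=[0.05,0.05,0.05],
)

```text
time: 10.25
tool_pos: [0.5714, 0.1082, 0.0343]
tcp_rot: [-2.356, -2.078, -0.0]
wrist_force: [-0.2, -0.6, 0.1]
width: 0.585
grip_force: 0.3
```

Emit:
jog_arm(
  turn=[
    [0,0,0],
    [0,0,0],
    [0,0,0],
  ],
  delta_pos=[
    [0.001,0,0],
    [0,0,0],
    [0,0,0],
  ],
  gripper=[0.05,0.05,0.05],
)

```text
time: 10.5
tool_pos: [0.5715, 0.1092, 0.0343]
tcp_rot: [-2.356, -2.078, -0.0]
wrist_force: [-0.3, 1.0, 0.4]
width: 0.583
grip_force: 0.4
```

Emit:
jog_arm(
  turn=[
    [0,0,0],
    [0,0,0],
    [0,0,0],
  ],
  delta_pos=[
    [0.0007,0,0],
    [0,0,0],
    [0,0,0],
  ],
  gripper=[0.05,0.05,0.05],
)

```text
time: 10.75
tool_pos: [0.5716, 0.1098, 0.0343]
tcp_rot: [-2.356, -2.078, -0.0]
wrist_force: [-1.5, -0.7, 1.0]
width: 0.586
grip_force: 0.5
```

Emit:
jog_arm(
  turn=[
    [0,0,0],
    [0,0,0],
    [0,0,0],
  ],
  delta_pos=[
    [0.0007,0,0],
    [0,0,0],
    [0,0,0],
  ],
  gripper=[0.05,0.05,0.05],
)

```text
time: 11.0
tool_pos: [0.5717, 0.1105, 0.0343]
tcp_rot: [2.356, 2.078, -0.0]
wrist_force: [0.3, -1.4, 0.6]
width: 0.588
grip_force: 0.7
```

```bash
python3 -c "
from h import *
need(.052,.006,.034)
im=vision.read_camera('scene');cv2.imwrite('pics/s2.png',cv2.resize(im[140:300,220:440],None,fx=3.6,fy=3.6,interpolation=2)[:,:,::-1])"
```

```text
t 11.0 q [ 0.15  0.29  1.97 -0.    0.88  0.27] F [ 0.3 -1.4  0.6] w 0.5881068384241386 dock [0.0526 0.0063] z 0.03429339573829367
tool shift [-0.0006  0.0003  0.0003]
[[0.1247, 0.9922, -0.0], [0.9922, -0.1247, 0.0], [0.0, -0.0, -1.0]]
yaw err (turn rz by) -0.0002284517083661619
```

View pics/s2.png

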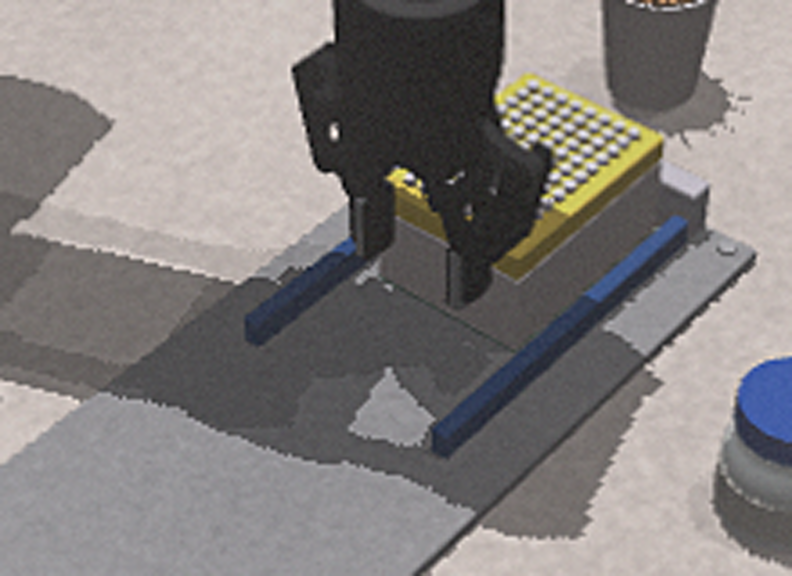

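The scene view shows the box upright between the rails. Its front edge, crop (660,150), is about at the stop (680,190). I'll feel for contact.

Emit:
jog_arm(
  turn=[
    [0,0,0],
    [0,0,0],
    [0,0,0],
  ],
  delta_pos=[
    [0.0008,0,0],
    [0,0,0],
    [0,0,0],
  ],
  gripper=[0.05,0.05,0.05],
)

```text
time: 11.3
tool_pos: [0.5718, 0.1105, 0.0343]
tcp_rot: [2.355, 2.078, -0.002]
wrist_force: [-0.7, -5.3, 1.1]
width: 0.588
grip_force: 2.6
```

Emit:
jog_arm(
  turn=[
    [0,0,0],
    [0,0,0],
    [0,0,0],
  ],
  delta_pos=[
    [0.0008,0,0],
    [0,0,0],
    [0,0,0],
  ],
  gripper=[0.05,0.05,0.05],
)

```text
time: 11.55
tool_pos: [0.5718, 0.1105, 0.0343]
tcp_rot: [2.354, 2.078, -0.003]
wrist_force: [0.1, -7.8, 1.9]
width: 0.585
grip_force: 4.0
```

Contact with the stop: 7.8 N and no further advance. Now I draw back.

Emit:
jog_arm(
  turn=[
    [0,0,0],
    [0,0,0],
    [0,0,0],
    [0,0,0],
    [0,0,0],
    [0,0,0],
    [0,0,0],
    [0,0,0],
    [0,0,0],
    [0,0,0],
    [0,0,0],
    [0,0,0],
    [0,0,0],
    [0,0,0],
    [0,0,0],
    [0,0,0],
    [0,0,0],
    [0,0,0],
    [0,0,0],
    [0,0,0],
  ],
  delta_pos=[
    [-0.001,0,0],
    [-0.002,0,0],
    [-0.005,0,0],
    [-0.008,0,0],
    [-0.01,0,0],
    [-0.012,0,0],
    [-0.012,0,-0.003],
    [-0.012,0,-0.006],
    [-0.015,0,-0.01],
    [-0.02,0,-0.015],
    [-0.02,0,-0.015],
    [-0.02,0,-0.015],
    [-0.025,0,-0.015],
    [-0.025,0,-0.015],
    [-0.025,0,-0.015],
    [-0.025,0,-0.015],
    [-0.02,0,-0.01],
    [-0.01,0,-0.005],
    [0,0,0],
    [0,0,0],
  ],
  gripper=[0.05,0.05,0.05,0.05,0.05,0.05,0.05,0.05,0.05,0.05,0.05,0.05,0.05,0.05,0.05,0.05,0.05,0.05,0.05,0.05],
)

```text
time: 13.22
tool_pos: [0.5383, -0.1532, 0.1734]
tcp_rot: [-2.358, -2.076, -0.001]
wrist_force: [-0.6, -0.2, 0.1]
width: 0.584
grip_force: 0.0
```

```bash
python3 -c "
from h import *
need(-.2,.006,.2);box('pics/t4.png')"
```

```text
t 13.2167 q [-0.32  0.09  1.92  0.    1.13 -0.2 ] F [-0.6 -0.2  0.1] w 0.5838778827707132 dock [-0.2132  0.0066] z 0.17339770415307823
tool shift [ 0.0132  0.0006 -0.0266]
[[0.1267, 0.9919, 0.0006], [0.9919, -0.1267, 0.0003], [0.0004, 0.0006, -1.0]]
yaw err (turn rz by) -0.0022503344301877393
box dock [ 0.1241 -0.0009] yaw -0.0025 size [ 87.36422729 121.66014099]
```

View pics/t4.png

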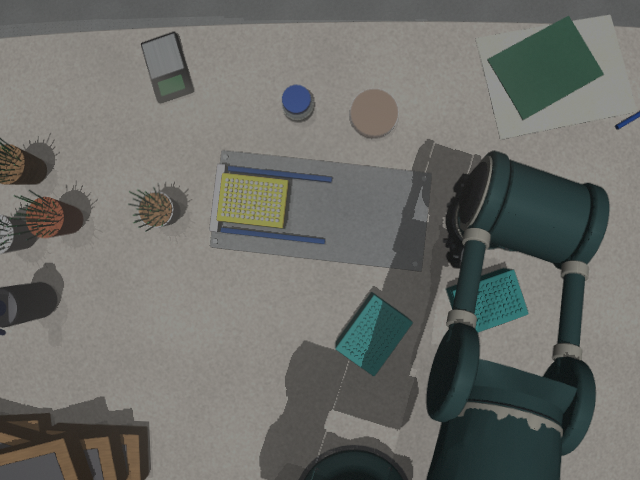

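The box (219–288, 174–228) rests square against the stop at dock x=0.124, y=−0.001, yaw −0.003. The gripper is clear and the loose items have not moved.

```bash
python3 -c "
from workcell import ticket
print(ticket.finish_job())"
```

```text
the job is handed in; nothing more can be done
None
```

The tip box is pushed home: it rests square and centred against the end stop (measured tray x 0.124 m, y −0.001 m, yaw −0.003 rad), with the arm drawn back clear and the job handed in at about 13 s; the hand-in gave no verdict.

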